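Lock the drilling template onto the jig's two headed studs

TASK

Take the aluminium drilling template by its wooden handle and set it down over both headed studs of the plywood jig, blue-striped end towards the blue stop. Press it down against the sprung pad and, keeping it down, slide it under the stud heads until it meets the rubber-tipped screw of the stop; push it firmly home there with about 15 N (at least 8 N, never more than 25 N) for a moment, then let go, so that it stays locked under the heads. Leave the mug, the roll of tape and the spring clamp where they are.

Things in the scene. Friction and masses are not known exactly. Their poses are not given: they have to be found in the camera images.
- jig: Plywood jig bed, 262 x 104 mm, 18 mm thick, fixed to the bench. Origin at bench height midway between its two upright steel studs; x runs along the bed towards the blue stop, z up. The studs stand at x = -55 and +55 mm, y = 0: shank 6 mm thick, round head 14 mm across and 5 mm thick with bevelled top (11 mm across); underside of head 28.5 mm, top 33.5 mm above the bench.
- jig_pad_top (a point): Middle of the top of the round black sprung pad, 26 mm across, at the jig's origin. Free, it stands 6 mm above the bed, 24 mm above the bench. It sinks straight down: about 4.5 N to start, 0.7 N more per mm, flush with the bed at about 9 N. The template laid over the studs rests on it with its top too high to pass under the heads.
- template_handle (a point): Centre of the template's dark wooden handle block (40 mm long along x, 18 mm wide along y, 36 mm high), 26 mm above the underside of the plate, in the middle of it. x points along the plate to its blue-striped end, z up. The loose aluminium plate is 190 x 64 x 8 mm (x, y, z), 0.26 to 0.4 kg, and lies flat on the bench.
- template: The template itself; origin in the middle of the underside of the plate, axes as at the handle. Two keyholes on its centre line: square entries 16 x 16 mm centred at x = -55 and +55 mm (1 mm clearance round a stud head), each with a slot 9 mm wide running 23 mm on towards -x. Pressed down 3.5 to 6 mm (then it touches the bed) it can slide to the jig's +x with the heads over the slots.
- stop: Blue stop block fixed on the jig, 70 mm wide, 18 mm high; origin at the lower edge of its face, 121 mm from the jig's origin, 18 mm above the bench; axes as the jig's. From its middle a screw with a black rubber tip (11 mm across, centre 7 mm above the bed) sticks out 4 to 14 mm towards the template, differently each time, rigid: the template slides 12 to 22 mm from the entries to it. Found by feel.
- mug_1: White mug, 95 mm high, a bystander.
- tape: Roll of black tape lying flat, 92 mm across, a bystander.
- spring_clamp_1: Black spring clamp, a bystander.

How it is judged (in metres and radians):
On the way, in this order (a step that is already met when the one before it is completed fails the run):
1. the template is down over both studs, resting on or pressing the sprung pad (z of template_handle in the frame of jig between 0.042 and 0.0525 m and x of template_handle in the frame of jig between -0.004 and 0.004 m and y of template_handle in the frame of jig between -0.004 and 0.004 m and angle between the x axis of template_handle and the x axis of jig, either way round below 0.06 rad), for 0.1 s.
2. the template, under the stud heads, is pushed against the stop screw with at least 8 N (contact force between template and stop above 8 N and z of template_handle in the frame of jig below 0.048 m), for 0.2 s.
At the end, for the whole second after the job is handed in: The template is locked under both stud heads (its underside 16 to 22 mm above the bench), at least 10.5 mm along from the entries, within 4 mm of the jig's centre line, straight to 0.06 rad, released and at rest, after having been pushed against the stop screw (z of template_handle in the frame of jig between 0.042 and 0.048 m and x of template_handle in the frame of jig above 0.0105 m and y of template_handle in the frame of jig between -0.004 and 0.004 m and angle between the x axis of template_handle and the x axis of jig, either way round below 0.06 rad and linear speed of template below 0.01 m/s); the robot touches nothing.
It fails at once if the template pushed against the stop screw with more than 25 N (contact force between template and stop above 25 N).
It fails at once if the mug shifted by more than 2 cm (distance of mug_1 from where it was at the start of the episode above 0.02 m).
It fails at once if the roll of tape shifted by more than 2 cm (distance of tape from where it was at the start of the episode above 0.02 m).
It fails at once if the spring clamp shifted by more than 2 cm (distance of spring_clamp_1 from where it was at the start of the episode above 0.02 m).
It also fails if it takes over 64 s, if anything falls off the work surface, if the arm or the gripper's body presses on something with over 40 N, if the wrist force passes 120 N, or if a joint passes its speed limit or range.

ROBOT

A 6-joint arm with a two-finger parallel gripper is mounted at the origin on a cart in front of the work surface, level with it; the furniture and walls round the work are solid. World frame = base frame: x ahead of the robot, y to its left, z up, the work surface at z = 0. Lengths are in m, angles in degrees, forces in N, time in s.
With the tool pointing down it reaches from about 0.25 to 0.725 m from the base axis. Payload 9.7 kg.
Tool frame: the origin (TCP) lies at the very end of the fingers, on their centre line; the grasp point (between the pads) lies 19 mm behind it (bot.grip_depth is the distance from the TCP to the grasp point, in m); z points along the fingers, y is the direction in which the jaws open and shut (so a half turn about z gives the same grasp; the last joint's range is limited). The gripper opens to 85 mm and grips with 20 to 120 N. Pads are 22 mm wide; open, the fingers measure 114 mm over their backs; the gripper's body (76 mm by 85 mm) begins 54 mm behind the grasp point. The pads swing forward as they close: fully open they stand 13 mm farther back than shut.
Start: joints at [-75.344, 4.979, 10.078, 95.1, 0, 90], TCP at [0.139, -0.532, 0.231] pointing down, gripper open.
Joint ranges: [-179.16, 179.16], [-48.56, 103.87], [-65.8, 70.77], [-126.05, 130.52], [-82.76, 87.17], [-180, 180]. Speed limits (degrees/s): [127.2, 127.2, 147.25, 180, 180, 180].

INTERFACE

Orientations are given as [roll, pitch, yaw] about the fixed x, y, z axes, in that order (R = Rz(yaw) Ry(pitch) Rx(roll)).
In Python, from workcell import telemetry, optics, order, bot gives the robot as it stands. The module is installed in compiled form; this text tells all that it offers.
- The arm moves only by the shell command python3 -m inch 'ROWS' [FORCE]. ROWS is JSON, a list of rows, each a list of 7 numbers: the shift along the tool's x, y, z in m, then the turn, a rotation vector about the tool's x, y, z in rad, then the closure, from 0 (fully open) to 1 (shut). In form: [[tx, ty, tz, rx, ry, rz, grip], ...]. A call has 1 to 12 rows; each row is the pose to reach, as a shift and turn from the pose commanded when the call began, along the tool's axes at that moment; what a row does not reach only later rows make up. A row lasts 1/12 s, in which the tool goes at most 41.7 mm and 7.16 degrees, less where a joint would pass 70% of its speed; a pose out of reach is approached as far as the arm can. A call with a gripper value outside its range is refused whole. The fingers move at their own pace and stop on an object; FORCE is the grip in N (left out, the last holds). Time passes only in rows, so rows that repeat a pose let the fingers close. It gives the time, the measured TCP pose, the force and the opening at its end, in the units of the state.
- telemetry.get_obs(): the state, without advancing time (a new reading comes with each control period).
- optics.camera(name): name is "scene" or "top"; returns (picture, depth): 420x560x3 uint8, red, green, blue; 420x560 float32, m along the optical axis (not along the pixel's ray), 0 where there is no reading.
- optics.camera_info(name): a dict with "camera_matrix" (3x3 intrinsics, pixels), "xyz" and "attitude" of the camera in the world. Camera axes: x right, y down, z forward; pixel columns grow to the right and rows downward; lengths in m; the calibration is good to about 2 mm. A picture is of the moment at which its call begins. camera_info takes no time and is no camera call.
- order.job_done(): hands the job in, once; it reports no verdict.
The state is a dict: "time": time; "q": joint angles; "qd": joint speeds; "joint_efforts": joint torques, N m; "ee_pos": TCP position; "tcp_rot": TCP orientation; "wrist_force": force on the tool from outside, world axes, zero at the start; "torque": the same for the moment, N m; "opening": finger opening in m.
Only numpy, scipy, OpenCV 4.12 (cv2) and the standard library are available. Lean on these libraries where they do the work, as an engineer would, in place of code of your own. Each camera call takes 0.05 s, during which the arm holds its last target. There are 200 camera calls.

## Working session

There is one attempt and no reset: what is moved stays moved. The work goes in short steps, Python scripts to look and compute and a shell command to move; the robot and the scene stay as the last step left them, time stands still between calls to the robot, and variables do not carry over. Pictures are saved under pics/ and viewed, about 8 in all and at most 12, crops included, and the job is handed in when it is done.

```bash
mkdir -p pics; python3 - <<'E'
from workcell import telemetry, optics
import cv2,numpy as np
for n in("scene","top"):
    p,d=optics.camera(n); cv2.imwrite(f"pics/{n}0.png",p[:,:,::-1]); np.savez(f"{n}0.npz",p=p,d=d)
    print(n,optics.camera_info(n))
print(telemetry.get_obs())
E
```

```text
scene {'camera_matrix': array([[388.82488459,   0.        , 274.03487028],
       [  0.        , 388.82488459, 208.87594419],
       [  0.        ,   0.        ,   1.        ]]), 'xyz': array([0.09862104, 0.56036325, 0.54409683]), 'attitude': array([-126.87184697,    1.07187238, -135.16032834])}
top {'camera_matrix': array([[384.92982784,   0.        , 284.27981502],
       [  0.        , 384.92982784, 210.31443173],
       [  0.        ,   0.        ,   1.        ]]), 'xyz': array([0.56019637, 0.10941015, 0.88720025]), 'attitude': array([-178.60414136,    0.49697777,  -89.41772304])}
{'time': 0.1, 'q': array([-7.53447814e+01,  5.00974692e+00,  1.00391469e+01,  9.50998610e+01,
       -3.85704138e-04,  9.00008964e+01]), 'qd': array([ 0.09714441, -0.04322918,  0.13383742,  0.00683596,  0.04911233,
        0.0550341 ]), 'joint_efforts': array([-1.62947352e-03, -5.21559942e+01,  4.65655231e+01,  1.59451406e-02,
       -7.70038514e-05,  1.82959559e-05]), 'ee_pos': array([ 0.13909734, -0.53190848,  0.23063808]), 'tcp_rot': array([-1.79929539e+02,  3.86806218e-04,  1.46543227e+01]), 'wrist_force': array([-0.52916199, -0.39267249, -1.01155665]), 'torque': array([-0.01709927,  0.04156739, -0.00960218]), 'opening': 0.08548295200232603}
```

View pics/top0.png

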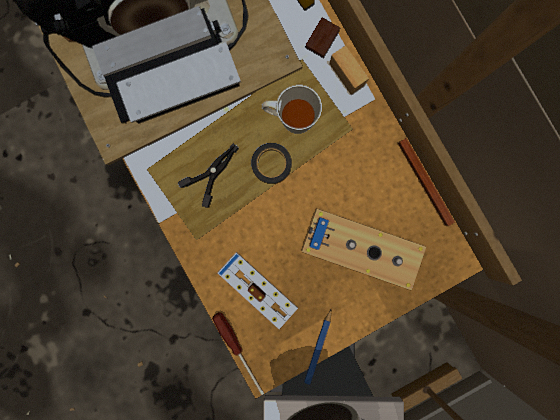

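View pics/scene0.png

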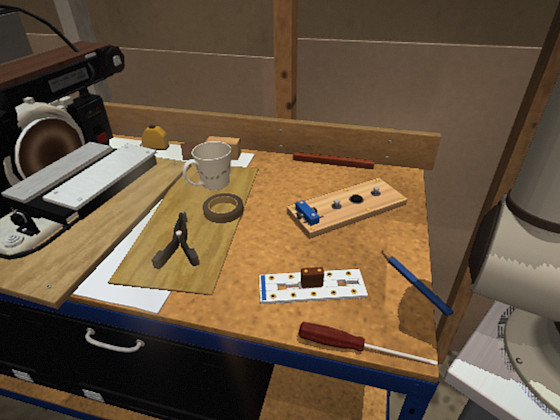

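The top view shows the template near (258,290) with its blue end up-left, the jig pad at (374,253), the studs at about (350,244) and (398,261), and the stop at (319,233). The bystanders are well away from them. Next I'll measure.

```bash
cat > h.py <<'E'
import numpy as np,cv2
from scipy.spatial.transform import Rotation as R
from workcell import telemetry, optics
def ray(n,uv,z):
    c=optics.camera_info(n);K=c["camera_matrix"]
    Rm=R.from_euler("xyz",c["attitude"],degrees=True).as_matrix()
    d=Rm@np.linalg.solve(K,[uv[0],uv[1],1.]); o=c["xyz"]
    return o+d*(z-o[2])/d[2]
def proj(n,P):
    c=optics.camera_info(n);Rm=R.from_euler("xyz",c["attitude"],degrees=True).as_matrix()
    p=c["camera_matrix"]@(Rm.T@(np.array(P)-c["xyz"])); return p[:2]/p[2]
E
python3 - <<'E'
from h import *
p=np.load("top0.npz")["p"]; hsv=cv2.cvtColor(p,cv2.COLOR_RGB2HSV)
def box(mask,roi):
    m=np.zeros(mask.shape,np.uint8);x0,y0,x1,y1=roi;m[y0:y1,x0:x1]=mask[y0:y1,x0:x1]
    return m
H,S,V=[hsv[:,:,i] for i in range(3)]
m=box(((S<60)&(V>130)|(H>95)&(H<125)&(S>80)).astype(np.uint8)*255,(205,240,310,345))
m=cv2.morphologyEx(m,cv2.MORPH_CLOSE,np.ones((9,9)))
c=max(cv2.findContours(m,0,1)[0],key=cv2.contourArea); r=cv2.minAreaRect(c);print("plate",r)
pts=[ray("top",q,.008) for q in cv2.boxPoints(r)];
for q in pts: print(np.round(q,4))
print("centre",np.mean(pts,0), [np.linalg.norm(pts[i]-pts[i-1]) for i in range(4)])
for i in range(4):
    d=pts[i]-pts[i-1]; print("edge yaw",np.degrees(np.arctan2(d[1],d[0])))
m=box(((H>95)&(H<125)&(S>80)).astype(np.uint8)*255,(205,240,310,345));b=cv2.moments(m,True);print("blue",ray("top",(b["m10"]/b["m00"],b["m01"]/b["m00"]),.008))
# handle top (dark)
m=box(((V<110)&(S>90)).astype(np.uint8)*255,(240,272,275,310));b=cv2.moments(m,True);u=(b["m10"]/b["m00"],b["m01"]/b["m00"]);print("handle",u,ray("top",u,.044))
# pad
m=box((V<60).astype(np.uint8)*255,(362,240,386,266));c=max(cv2.findContours(m,0,1)[0],key=cv2.contourArea);u,rad=cv2.minEnclosingCircle(c);print("pad",u,rad,ray("top",u,.024))
for roi in((340,234,362,255),(387,250,410,272)):
    m=box((S<70).astype(np.uint8)*255,roi);c=max(cv2.findContours(m,0,1)[0],key=cv2.contourArea);u,rad=cv2.minEnclosingCircle(c);print("stud",u,rad,ray("top",u,.0325))
m=box(((H>95)&(H<125)&(S>80)).astype(np.uint8)*255,(295,205,335,260));b=cv2.moments(m,True);u=(b["m10"]/b["m00"],b["m01"]/b["m00"]);print("stop",ray("top",u,.036))
cr=cv2.resize(p[195:345,200:440],(800,500),interpolation=cv2.INTER_CUBIC);cv2.imwrite("pics/crop1.png",cr[:,:,::-1])
E
```

```text
plate ((257.06787109375, 290.42535400390625), (83.68048858642578, 28.117719650268555), 42.27368927001953)
[0.4378 0.27   0.008 ]
[0.4856 0.2274 0.008 ]
[0.3597 0.085  0.008 ]
[0.3122 0.1275 0.008 ]
centre [0.39882082 0.17746539 0.008     ] [np.float64(0.18993605934525695), np.float64(0.06396446324794226), np.float64(0.19010291636316776), np.float64(0.06365034996181368)]
edge yaw 48.604770258727775
edge yaw -41.67483078311906
edge yaw -131.49021456552225
edge yaw 138.17382284368443
blue [0.45264052 0.23735744 0.008     ]
handle (256.6842105263158, 290.9947368421053) [0.40402361 0.17534193 0.044     ]
pad (374.0696105957031, 252.6012725830078) 6.142867565155029 [ 0.48871003 -0.08432379  0.024     ]
stud (350.8823547363281, 244.08824157714844) 5.002256393432617 [ 0.50765123 -0.03112055  0.0325    ]
stud (396.9285583496094, 260.5) 4.95397424697876 [ 0.47255995 -0.13287599  0.0325    ]
stop [0.53121696 0.04052057 0.036     ]
```

View pics/crop1.png

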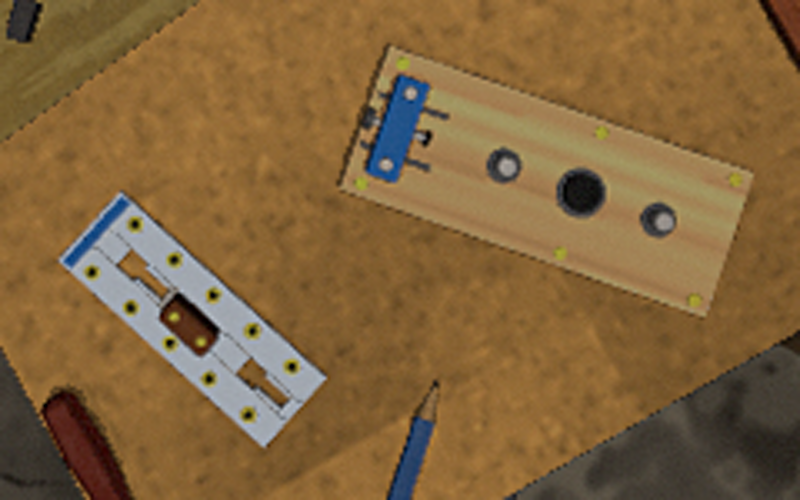

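The crop shows the plate with its blue end up-left and the handle at (190,335). It also shows the jig pad at (580,192), the studs at (504,165) and (658,219), and the rubber tip at (425,138). The jig's yaw is about 71° and the template's about 48.5°.

```bash
cat > go.py <<'E'
import sys
from h import *
x,y,z,yaw=map(float,sys.argv[1:5])
s=telemetry.get_obs();Rt=R.from_euler("xyz",s["tcp_rot"],degrees=True)
print("shift",np.round(Rt.inv().apply(np.array([x,y,z])-s["ee_pos"]),4),"rot",np.round((Rt.inv()*R.from_euler("xyz",[180,0,yaw],degrees=True)).as_rotvec(),4),s["ee_pos"].round(4),s["tcp_rot"].round(2),s["wrist_force"].round(2),s["time"])
E
python3 go.py .399 .1775 .2 48.5; python3 go.py .29 -.14 .2 30
```

```text
shift [ 0.4309 -0.6205  0.0314] rot [-1.200e-03 -4.000e-04 -5.907e-01] [ 0.1391 -0.5319  0.2306] [-179.93    0.     14.65] [-0.53 -0.39 -1.01] 0.1
shift [ 0.2451 -0.3409  0.0311] rot [-1.200e-03 -2.000e-04 -2.678e-01] [ 0.1391 -0.5319  0.2306] [-179.93    0.     14.65] [-0.53 -0.39 -1.01] 0.1
```

```bash
python3 -m inch '[[0.02,-0.03,0,0,0,0,0],[0.043,-0.062,0.003,0,0,-0.06,0],[0.065,-0.093,0.006,0,0,-0.12,0],[0.086,-0.124,0.009,0,0,-0.18,0],[0.108,-0.155,0.012,0,0,-0.24,0],[0.129,-0.186,0.015,0,0,-0.3,0],[0.151,-0.217,0.018,0,0,-0.36,0],[0.172,-0.248,0.021,0,0,-0.42,0],[0.194,-0.279,0.024,0,0,-0.48,0],[0.215,-0.31,0.027,0,0,-0.54,0],[0.237,-0.341,0.03,0,0,-0.591,0],[0.25,-0.36,0.031,0,0,-0.591,0]]'; python3 go.py .399 .1775 .15 48.5
```

```text
time: 1.1
ee_pos: [0.2901, -0.1179, 0.1999]
tcp_rot: [-180.0, -0.0, 48.8]
wrist_force: [0.3, 0.3, -0.0]
opening: 0.0856
shift [ 0.2939 -0.1128  0.0501] rot [-0.0002 -0.0005  0.0046] [ 0.2901 -0.1179  0.1999] [-1.7999e+02 -3.0000e-02  4.8760e+01] [ 0.31  0.32 -0.02] 1.1
```

```bash
python3 -m inch '[[0.03,-0.011,0,0,0,0,0],[0.06,-0.022,0.005,0,0,0,0],[0.095,-0.036,0.01,0,0,0,0],[0.13,-0.05,0.02,0,0,0,0],[0.165,-0.064,0.03,0,0,0,0],[0.2,-0.078,0.04,0,0,0,0],[0.235,-0.092,0.045,0,0,0,0],[0.265,-0.103,0.05,0,0,0,0],[0.285,-0.11,0.05,0,0,0,0],[0.29,-0.112,0.05,0,0,0,0],[0.29,-0.112,0.05,0,0,0,0]]'; python3 go.py .399 .1775 .016 48.5
python3 - <<'E'
from h import *
a=[]
for n in("top","scene"):
    p,d=optics.camera(n); c=(proj(n,[.399,.1775,.04])).astype(int); x0,y0=np.clip(c-[65,65],0,None); print(n,x0,y0); a.append(cv2.resize(p[y0:y0+130,x0:x0+130],(400,400),interpolation=2))
cv2.imwrite("pics/b.png",np.hstack(a)[:,:,::-1])
E
```

```text
time: 2.02
ee_pos: [0.398, 0.1719, 0.1496]
tcp_rot: [-180.0, 0.1, 48.6]
wrist_force: [0.1, -0.8, 0.2]
opening: 0.0857
shift [ 0.0051 -0.0029  0.1336] rot [-0.0007  0.0014  0.0025] [0.398  0.1719 0.1496] [-1.7996e+02  8.0000e-02  4.8650e+01] [ 0.1  -0.76  0.21] 2.0167
top 190 227
scene 246 207
```

View pics/b.png

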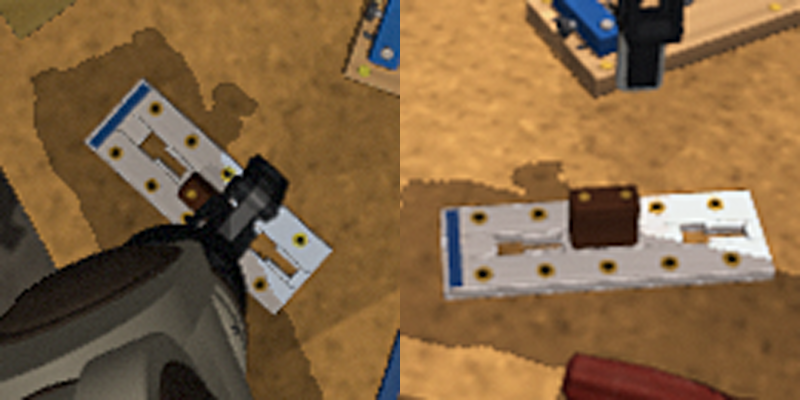

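The plate is seen intact with the fingers straddling the handle's line. In the scene view the handle top is at crop (604,195). Descending.

```bash
python3 -c "
from h import *
print(ray('scene',(246+204/3.077,207+195/3.077),.044))"
python3 -m inch '[[0.003,-0.002,0.02,0,0,0.002,0],[0.003,-0.002,0.05,0,0,0.002,0],[0.003,-0.002,0.08,0,0,0.002,0],[0.003,-0.002,0.085,0,0,0.002,0],[0.003,-0.002,0.085,0,0,0.002,0]]'; python3 go.py .399 .1775 .014 48.5
```

```text
[0.39873262 0.17598458 0.044     ]
time: 2.53
ee_pos: [0.3974, 0.173, 0.0642]
tcp_rot: [-179.9, 0.2, 48.3]
wrist_force: [-0.6, 0.4, 0.8]
opening: 0.0853
shift [ 0.0046 -0.0017  0.0502] rot [-0.0012  0.0028 -0.0031] [0.3974 0.173  0.0642] [-1.7993e+02  1.6000e-01  4.8320e+01] [-0.58  0.35  0.78] 2.5333
```

```bash

python3 -m inch '[[0.004,-0.002,0.02,0,0,0,0],[0.004,-0.002,0.04,0,0,0,0],[0.004,-0.002,0.05,0,0,0,0],[0.004,-0.002,0.05,0,0,0,0],[0.004,-0.002,0.05,0,0,0,0.3],[0.004,-0.002,0.05,0,0,0,0.5],[0.004,-0.002,0.05,0,0,0,0.7],[0.004,-0.002,0.05,0,0,0,1],[0.004,-0.002,0.05,0,0,0,1],[0.004,-0.002,0.05,0,0,0,1],[0.004,-0.002,0.05,0,0,0,1],[0.004,-0.002,0.05,0,0,0,1]]' 80; python3 go.py .399 .1775 .014 48.5
```

```text
time: 3.53
ee_pos: [0.4002, 0.179, 0.016]
tcp_rot: [180.0, -0.1, 48.4]
wrist_force: [-0.2, -0.4, 5.3]
opening: 0.0168
shift [-0.0019  0.0001  0.002 ] rot [ 0.0006 -0.0011 -0.0017] [0.4002 0.179  0.016 ] [ 1.7997e+02 -6.0000e-02  4.8400e+01] [-0.15 -0.38  5.34] 3.5333
```

```bash

python3 -m inch '[[0,0,-0.01,0,0,0,1],[0,0,-0.03,0,0,0,1],[0,0,-0.06,0,0,0,1],[0,0,-0.09,0,0,0,1],[0,0,-0.1,0,0,0,1],[0,0,-0.1,0,0,0,1]]'; python3 go.py .4885 -.082 .105 71
```

```text
time: 4.03
ee_pos: [0.401, 0.1793, 0.1179]
tcp_rot: [179.9, -0.2, 48.4]
wrist_force: [0.2, -0.5, -3.9]
opening: 0.0167
shift [-0.1374  0.2389  0.0128] rot [ 0.0024 -0.0034 -0.3944] [0.401  0.1793 0.1179] [179.9   -0.22  48.4 ] [ 0.25 -0.52 -3.88] 4.0333
```

```bash

python3 -m inch '[[-0.007,0.012,0,0,0,-0.02,1],[-0.02,0.034,0,0,0,-0.06,1],[-0.035,0.06,0,0,0,-0.1,1],[-0.05,0.087,0,0,0,-0.15,1],[-0.066,0.115,0,0,0,-0.2,1],[-0.082,0.143,0.003,0,0,-0.25,1],[-0.098,0.17,0.006,0,0,-0.3,1],[-0.113,0.196,0.01,0,0,-0.35,1],[-0.125,0.218,0.012,0,0,-0.38,1],[-0.133,0.232,0.013,0,0,-0.394,1],[-0.137,0.239,0.013,0,0,-0.394,1],[-0.137,0.239,0.013,0,0,-0.394,1]]';python3 -m inch '[[0,0,0,0,0,0,1],[0,0,0,0,0,0,1]]';  python3 go.py .4885 -.082 .065 71
python3 - <<'E'
from h import *
a=[]
for n in("top","scene"):
    p,d=optics.camera(n); cv2.imwrite(f"pics/c_{n}.png",p[:,:,::-1]);c=(proj(n,[.49,-.08,.04])).astype(int); x0,y0=np.clip(c-[75,75],0,None); print(n,x0,y0); a.append(cv2.resize(p[y0:y0+150,x0:x0+150],(400,400),interpolation=2))
cv2.imwrite("pics/c.png",np.hstack(a)[:,:,::-1])
E
```

```text
time: 5.03
ee_pos: [0.487, -0.0834, 0.1004]
tcp_rot: [-179.8, 0.0, 70.8]
wrist_force: [0.2, 0.5, -2.9]
opening: 0.0169
time: 5.2
ee_pos: [0.487, -0.0814, 0.1017]
tcp_rot: [-179.9, -0.0, 71.0]
wrist_force: [-0.0, 1.0, -2.4]
opening: 0.0165
shift [-0.0001  0.0016  0.0367] rot [-0.0011 -0.0001 -0.    ] [ 0.487  -0.0814  0.1017] [-1.7994e+02 -1.0000e-02  7.1000e+01] [-0.05  0.97 -2.42] 5.2
top 298 177
scene 279 117
```

View pics/c.png

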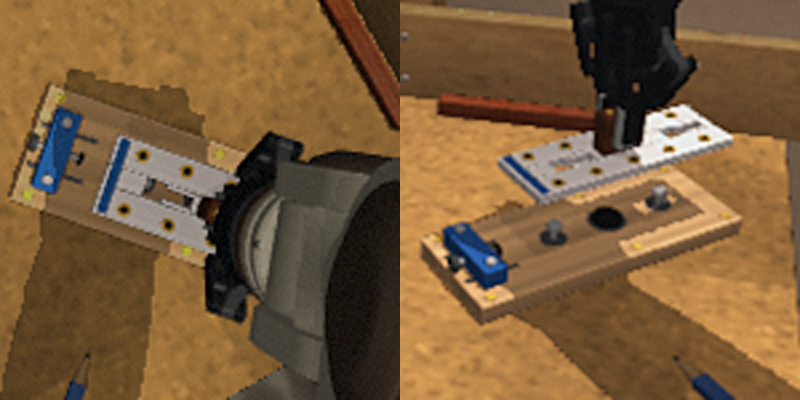

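The top view shows the plate's blue end at crop (110,175). The scene view shows the studs at (554,228) and (658,192), with the template above them and correctly oriented. Next I'll refine the studs and the template in both views.

```bash
cat > jig.py <<'E'
from h import *
def cent(g,roi,thr):
    x0,y0,x1,y1=roi; w=np.clip(g[y0:y1,x0:x1].astype(float)-thr,0,None); yy,xx=np.mgrid[y0:y1,x0:x1]; return np.array([(w*xx).sum(),(w*yy).sum()])/w.sum()
for n,rois in (("top",((344,237,361,253),(390,253,407,269))),("scene",((328,196,345,211),(367,182,384,197)))):
    p=cv2.imread(f"pics/{'top0' if n=='top' else 'c_scene'}.png"); hsv=cv2.cvtColor(p,cv2.COLOR_BGR2HSV)
    P=[]
    for r in rois:
        x0,y0,x1,y1=r
        m=np.zeros(p.shape[:2],np.uint8); m[y0:y1,x0:x1]=((hsv[y0:y1,x0:x1,1]<70)&(hsv[y0:y1,x0:x1,2]>120))*255
        c=max(cv2.findContours(m,0,1)[0],key=cv2.contourArea);b=cv2.boundingRect(c);M=cv2.moments(m,True);u=(M["m10"]/M["m00"],M["m01"]/M["m00"]);print(n,b,np.round(u,2),M["m00"]);P.append(ray(n,u,.0335))
    P=np.array(P);d=P[0]-P[1];print(P.round(4),"mid",P.mean(0).round(4),"len",np.linalg.norm(d),"yaw",np.degrees(np.arctan2(d[1],d[0])))
print("rings",ray("top",(351.0,244.3),.018),ray("top",(397.2,260.6),.018))
a=cv2.imread("pics/c_scene.png")[170:220,320:400]; b=cv2.imread("pics/top0.png")[225:275,335:415]
cv2.imwrite("pics/d.png",np.vstack([cv2.resize(x,(480,300),interpolation=0) for x in(a,b)]))
E
python3 jig.py
```

```text
top (350, 243, 5, 5) [351.75 244.75] 20.0
top (397, 259, 5, 5) [398.84 261.16] 19.0
[[ 0.5063 -0.0329  0.0335]
 [ 0.4713 -0.1368  0.0335]] mid [ 0.4888 -0.0848  0.0335] len 0.10966608784990999 yaw 71.38232565574162Traceback (most recent call last):
  File "jig.py", line 10, in <module>
    c=max(cv2.findContours(m,0,1)[0],key=cv2.contourArea);b=cv2.boundingRect(c);M=cv2.moments(m,True);u=(M["m10"]/M["m00"],M["m01"]/M["m00"]);print(n,b,np.round(u,2),M["m00"]);P.append(ray(n,u,.0335))
ValueError: max() iterable argument is empty
```

```bash
python3 -m inch '[[0,0.001,0.01,0,0,0,1],[0,0.001,0.025,0,0,0,1],[0,0.001,0.038,0,0,0,1],[0,0.001,0.042,0,0,0,1],[0,0.001,0.042,0,0,0,1],[0,0.001,0.042,0,0,0,1]]'; python3 go.py .4885 -.082 .065 71
python3 - <<'E'
from h import *
for n in("top","scene"):
    p,d=optics.camera(n); cv2.imwrite(f"pics/e_{n}.png",p[:,:,::-1])
E
```

```text
time: 5.8
ee_pos: [0.4885, -0.0824, 0.0604]
tcp_rot: [-180.0, -0.0, 71.0]
wrist_force: [0.1, -0.2, -2.1]
opening: 0.017
shift [ 0.0004 -0.0001 -0.0046] rot [-0.0001 -0.     -0.    ] [ 0.4885 -0.0824  0.0604] [-180.   -0.   71.] [ 0.13 -0.22 -2.13] 5.8
```

```bash
python3 - <<'E'
import cv2,numpy as np
a=cv2.imread("pics/scene0.png")[175:225,315:395]; b=cv2.imread("pics/e_top.png")[210:275,325:395]; c=cv2.imread("pics/e_scene.png")[130:250,280:430]
A=cv2.resize(a,(320,200),interpolation=0);B=cv2.resize(b,(320,297),interpolation=0);C=cv2.resize(c,(480,384),interpolation=0)
o=np.zeros((500,800,3),np.uint8);o[:200,:320]=A;o[200:497,:320]=B;o[:384,320:]=C;cv2.imwrite("pics/d.png",o)
E
```

```text
(no output)
```

View pics/d.png

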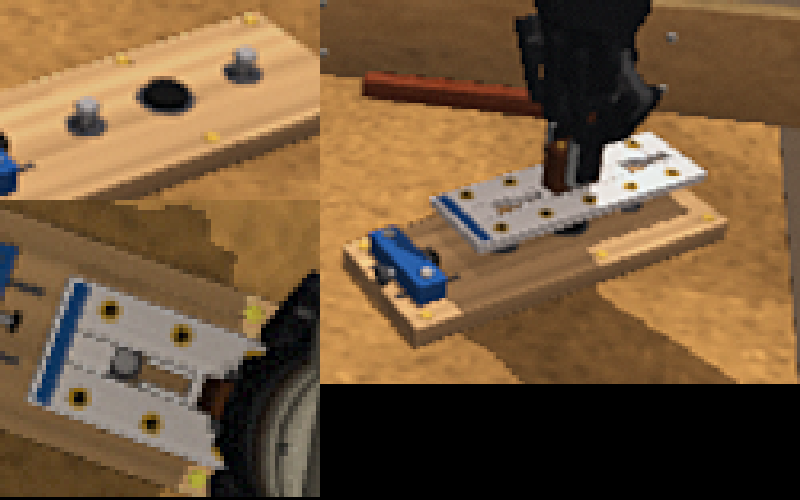

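The top view shows the front stud visible in the entry at (125,362), and the four holes at (110,310), (182,335), (79,398) and (151,423). I'll use those holes, with positions calibrated from the first picture, to measure the offset.

```bash
python3 - <<'E'
from h import *
def holes(f,n,px,z):
    p=cv2.imread(f);h=cv2.cvtColor(p,cv2.COLOR_BGR2HSV).astype(int);out=[]
    for u,v in px:
        u0,v0=int(round(u)),int(round(v));r=4
        yy,xx=np.mgrid[v0-r:v0+r+1,u0-r:u0+r+1];w=np.clip(h[v0-r:v0+r+1,u0-r:u0+r+1,1]-60.,0,None)*(np.hypot(xx-u,yy-v)<4)
        out.append(ray(n,((w*xx).sum()/w.sum(),(w*yy).sum()/w.sum()),z)[:2])
    return np.array(out)
c=np.array([(135,224),(174,260),(213,295),(253,330),(291,366),(92,271),(130,307),(170,342),(208,378),(248,414)])/3.333+[200,195]
H=holes("pics/top0.png","top",c,.008);o=H.mean(0);d=H[[0,5]].mean(0)-H[[4,9]].mean(0);y=np.arctan2(d[1],d[0])
M=(H-o)@np.array([[np.cos(y),-np.sin(y)],[np.sin(y),np.cos(y)]]);print("centre",o,"yaw",np.degrees(y));print((M*1000).round(1))
ideal=np.array([[x,s*.0235] for s in(-1,1) for x in(.072,.036,0,-.036,-.072)]); ideal[:,1]=np.repeat([M[:5,1].mean(),M[5:,1].mean()],5); k=d@d; ideal[:,0]*=np.sqrt(k)/.144
def fit(P,Q): # Q=R P + t
    pm,qm=P.mean(0),Q.mean(0);a=((P-pm)*(Q-qm)).sum();b=((P-pm)[:,0]*(Q-qm)[:,1]-(P-pm)[:,1]*(Q-qm)[:,0]).sum();t=np.arctan2(b,a)
    Rm=np.array([[np.cos(t),-np.sin(t)],[np.sin(t),np.cos(t)]]);return qm-Rm@pm,t,Rm,np.abs(Q-qm-(P-pm)@Rm.T).max()
def rep(s,ids,Q,J,jy):
    t,a,Rm,e=fit(ideal[ids],Q);j=np.radians(jy);D=t-J;print(s,t.round(4),"yaw",np.degrees(a).round(2),"err in jig mm",(np.array([[np.cos(j),np.sin(j)],[-np.sin(j),np.cos(j)]])@D*1000).round(2),"resid",e)
q=np.array([(110,310),(182,335),(79,398),(151,423)]);q=(q-[0,200])/4.571+[325,210]
rep("top",[0,1,5,6],holes("pics/e_top.png","top",q,.0524),np.array([.4888,-.0847]),71.3)
q=np.array([(466,195),(510,181),(634,145),(501,228),(545,212),(590,199),(630,186),(671,172)]);q=(q-[320,0])/3.2+[280,130]
S=[ray("scene",u,.0335)[:2] for u in((336.2,201),(376,189))];print("scene studs",S,np.linalg.norm(S[0]-S[1]))
J=(S[0]+S[1])/2;dd=S[0]-S[1]
rep("scene",[0,1,4,5,6,7,8,9],holes("pics/e_scene.png","scene",q,.0524),J,np.degrees(np.arctan2(dd[1],dd[0])))
print("J",J,np.degrees(np.arctan2(dd[1],dd[0])))
E
```

```text
centre [0.39913534 0.17743908] yaw 48.57575710642542
[[ 71.9 -21.9]
 [ 36.  -22. ]
 [  0.1 -21.5]
 [-36.  -21.7]
 [-71.9 -22.1]
 [ 71.8  22.1]
 [ 36.2  22.1]
 [ -0.2  20.5]
 [-35.9  22.3]
 [-72.1  22.2]]
top [ 0.4876 -0.0833] yaw 71.2 err in jig mm [0.95 1.58] resid 0.00019327908496340543
scene studs [array([ 0.50508195, -0.03218908]), array([ 0.4673151 , -0.13363561])] 0.10824847623018803
scene [ 0.4886 -0.0871] yaw 70.41 err in jig mm [-3.06 -3.73] resid 0.0012183145817176236
J [ 0.48619852 -0.08291234] 69.58054041591512
```

```bash
python3 -m inch '[[-0.001,0.0015,0.0,0,0,0,1],[-0.001,0.0015,0.003,0,0,0,1],[-0.001,0.0015,0.006,0,0,0,1],[-0.001,0.0015,0.009,0,0,0,1],[-0.001,0.0015,0.011,0,0,0,1],[-0.001,0.0015,0.013,0,0,0,1],[-0.001,0.0015,0.015,0,0,0,1],[-0.001,0.0015,0.015,0,0,0,1],[-0.001,0.0015,0.015,0,0,0,1]]'; python3 go.py .4888 -.0847 .040 71.3
```

```text
time: 6.65
ee_pos: [0.4895, -0.0841, 0.0452]
tcp_rot: [-180.0, 0.0, 71.0]
wrist_force: [0.5, -0.2, -2.6]
opening: 0.0165
shift [-0.0008 -0.0005  0.0052] rot [-0.0002  0.0001 -0.0056] [ 0.4895 -0.0841  0.0452] [-179.99    0.     70.98] [ 0.53 -0.19 -2.62] 6.65
```

The plate is below the head tops with no contact force, so both studs are in their entries. Going down onto the pad.

```bash
python3 -m inch '[[0,0,0.002,0,0,0,1],[0,0,0.004,0,0,0,1],[0,0,0.005,0,0,0,1],[0,0,0.005,0,0,0,1],[0,0,0.005,0,0,0,1],[0,0,0.005,0,0,0,1]]'; python3 -m inch '[[0,0,0.002,0,0,0,1],[0,0,0.004,0,0,0,1],[0,0,0.004,0,0,0,1],[0,0,0.004,0,0,0,1],[0,0,0.004,0,0,0,1]]'; python3 go.py .4888 -.0847 .0345 71.3
```

```text
time: 7.15
ee_pos: [0.4896, -0.0841, 0.0403]
tcp_rot: [-180.0, -0.0, 71.0]
wrist_force: [-0.2, 0.1, -2.5]
opening: 0.0165
time: 7.57
ee_pos: [0.4897, -0.0841, 0.0366]
tcp_rot: [180.0, -0.0, 71.0]
wrist_force: [-1.8, 1.1, 3.4]
opening: 0.017
shift [-0.0008 -0.0007  0.0021] rot [ 0.0005 -0.0001 -0.0056] [ 0.4897 -0.0841  0.0366] [179.97  -0.    70.98] [-1.84  1.12  3.42] 7.5667
```

```bash
python3 -m inch '[[0,0,0.001,0,0,0,1],[0,0,0.002,0,0,0,1],[0,0,0.003,0,0,0,1],[0,0,0.003,0,0,0,1],[0,0,0.003,0,0,0,1]]'; python3 -m inch '[[0.001,0,0,0,0,0,1],[0.002,0,0,0,0,0,1],[0.003,0,0,0,0,0,1],[0.004,0,0,0,0,0,1],[0.004,0,0,0,0,0,1]]'; python3 go.py .4888 -.0847 .0345 71.3
```

```text
time: 7.98
ee_pos: [0.4898, -0.0842, 0.0341]
tcp_rot: [180.0, -0.0, 71.0]
wrist_force: [-4.9, 1.3, 11.2]
opening: 0.0167
time: 8.4
ee_pos: [0.4915, -0.0812, 0.0341]
tcp_rot: [179.9, 0.1, 70.9]
wrist_force: [-2.3, -5.0, 8.4]
opening: 0.017
shift [-0.0042 -0.0014 -0.0004] rot [ 0.002   0.0014 -0.0061] [ 0.4915 -0.0812  0.0341] [1.7988e+02 8.0000e-02 7.0950e+01] [-2.34 -4.99  8.44] 8.4
```

```bash
python3 -m inch '[[0.001,0,0,0,0,0,1],[0.002,0,0,0,0,0,1],[0.003,0,0,0,0,0,1],[0.004,0,0,0,0,0,1],[0.004,0,0,0,0,0,1]]'; python3 go.py .4888 -.0847 .0345 71.3;  python3 -m inch '[[0.001,0,0,0,0,0,1],[0.002,0,0,0,0,0,1],[0.003,0,0,0,0,0,1],[0.003,0,0,0,0,0,1]]'; python3 go.py .4888 -.0847 .0345 71.3
```

```text
time: 8.82
ee_pos: [0.4929, -0.0774, 0.0342]
tcp_rot: [179.9, 0.1, 70.9]
wrist_force: [-0.7, -5.2, 8.8]
opening: 0.0167
shift [-0.0082 -0.0015 -0.0003] rot [ 0.0024  0.0014 -0.0061] [ 0.4929 -0.0774  0.0342] [1.7986e+02 8.0000e-02 7.0950e+01] [-0.74 -5.17  8.76] 8.8167
time: 9.15
ee_pos: [0.4939, -0.0746, 0.0342]
tcp_rot: [179.9, 0.1, 70.9]
wrist_force: [-2.4, -4.5, 8.2]
opening: 0.0169
shift [-0.0112 -0.0015 -0.0003] rot [ 0.0024  0.0014 -0.0062] [ 0.4939 -0.0746  0.0342] [1.7986e+02 8.0000e-02 7.0940e+01] [-2.4  -4.54  8.17] 9.15
```

```bash
for i in 1 2 3; do python3 -m inch '[[0.0005,0,0,0,0,0,1],[0.001,0,0,0,0,0,1],[0.001,0,0,0,0,0,1]]' | grep -E 'ee_pos|wrist'; done
```

```text
ee_pos: [0.4942, -0.0737, 0.0342]
wrist_force: [-2.3, -5.6, 9.6]
ee_pos: [0.4945, -0.0728, 0.0342]
wrist_force: [-1.9, -5.4, 8.9]
ee_pos: [0.4949, -0.0719, 0.0342]
wrist_force: [-1.5, -5.0, 8.1]
```

```bash
python3 -m inch '[[0.0005,0,0,0,0,0,1],[0.001,0,0,0,0,0,1],[0.001,0,0,0,0,0,1]]' | grep -E 'ee_pos|wrist';python3 -m inch '[[0.0005,0,0,0,0,0,1],[0.001,0,0,0,0,0,1],[0.001,0,0,0,0,0,1]]' | grep -E 'ee_pos|wrist'
```

```text
ee_pos: [0.495, -0.0714, 0.0342]
wrist_force: [-2.5, -8.7, 10.9]
ee_pos: [0.4951, -0.0713, 0.0344]
wrist_force: [-4.6, -12.6, 12.4]
```

```bash
python3 -m inch '[[0.0005,0,0,0,0,0,1],[0.001,0,0,0,0,0,1],[0.001,0,0,0,0,0,1]]' | grep -E 'ee_pos|wrist'
```

```text
ee_pos: [0.4951, -0.0712, 0.0345]
wrist_force: [-7.1, -18.9, 13.1]
```

Contact was made about 13.6 mm along, and the stop force is now about 15 N net of friction. I'll hold it there, ease off, and then release.

```bash
python3 -m inch '[[0,0,0,0,0,0,1],[0,0,0,0,0,0,1],[0,0,0,0,0,0,1],[0,0,0,0,0,0,1],[0,0,0,0,0,0,1]]' | grep -E 'ee_pos|wrist'; python3 -m inch '[[-0.0005,0,0,0,0,0,1],[-0.001,0,0,0,0,0,1],[-0.0015,0,0,0,0,0,1],[-0.002,0,0,0,0,0,1],[-0.002,0,0,0,0,0,1]]' | grep -E 'ee_pos|wrist'
```

```text
ee_pos: [0.4951, -0.0712, 0.0345]
wrist_force: [-6.8, -18.4, 13.8]
ee_pos: [0.4951, -0.0713, 0.0342]
wrist_force: [-1.5, -7.6, 9.3]
```

```bash
python3 -m inch '[[-0.0005,0,-0.001,0,0,0,1],[-0.0005,0,-0.002,0,0,0,1],[-0.0005,0,-0.002,0,0,0,1]]' | grep -E 'ee_pos|wrist'; python3 -m inch '[[0,0,0,0,0,0,0.8],[0,0,0,0,0,0,0.7],[0,0,0,0,0,0,0.6],[0,0,0,0,0,0,0.4],[0,0,0,0,0,0,0.3],[0,0,0,0,0,0,0.3],[0,0,0,0,0,0,0.3]]' 20
```

```text
ee_pos: [0.4949, -0.0712, 0.0356]
wrist_force: [2.7, -6.4, 2.9]
time: 12.32
ee_pos: [0.4942, -0.0703, 0.0351]
tcp_rot: [-180.0, -0.0, 71.0]
wrist_force: [0.2, 0.1, -0.3]
opening: 0.0597
```

```bash
python3 -m inch '[[0,0,-0.005,0,0,0,0.3],[0,0,-0.02,0,0,0,0.3],[0,0,-0.05,0,0,0,0.3],[0,0,-0.08,0,0,0,0.3],[0,0,-0.11,0,0,0,0.3],[-0.02,0,-0.14,0,0,0,0.3],[-0.05,0,-0.16,0,0,0,0.3],[-0.08,0,-0.17,0,0,0,0.3],[-0.12,0,-0.17,0,0,0,0.3],[-0.15,0,-0.17,0,0,0,0.3],[-0.15,0,-0.17,0,0,0,0.3],[-0.15,0,-0.17,0,0,0,0.3]]'
python3 - <<'E'
from h import *
a=[]
for n in("top","scene"):
    p,d=optics.camera(n); cv2.imwrite(f"pics/f_{n}.png",p[:,:,::-1]);c=(proj(n,[.49,-.07,.03])).astype(int); x0,y0=c-[60,60]; print(n,x0,y0); a.append(cv2.resize(p[y0:y0+120,x0:x0+120],(400,400),interpolation=2))
cv2.imwrite("pics/f.png",np.hstack(a)[:,:,::-1])
E
```

```text
time: 13.32
ee_pos: [0.4449, -0.2134, 0.2057]
tcp_rot: [180.0, -0.0, 70.8]
wrist_force: [-0.6, 0.6, 0.4]
opening: 0.0592
top 308 192
scene 291 137
```

View pics/f.png

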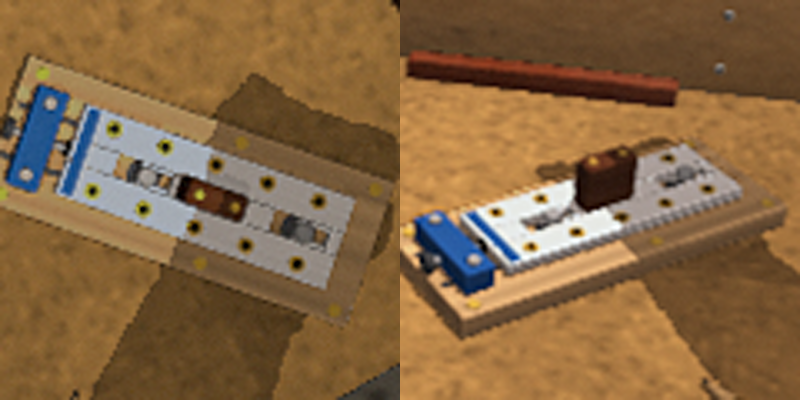

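The heads sit over the slots at about (152,176) and (302,229), the plate's blue end is at the screw tip at (65,150), and the gripper is clear. One numeric check, then I'll hand in.

```bash
python3 - <<'E'
from h import *
from workcell import order
q=np.array([(114,129),(165,147),(216,165),(267,183),(319,201),(92,190),(143,209),(195,227),(246,245),(297,264)])/3.333+[308,192]
P=np.array([ray("top",u,.0285)[:2] for u in q]);d=P[[0,5]].mean(0)-P[[4,9]].mean(0);j=np.radians(71.3)
print("jig-frame mm",(np.array([[np.cos(j),np.sin(j)],[-np.sin(j),np.cos(j)]])@(P.mean(0)-[.4888,-.0847])*1000).round(1),"yaw",np.degrees(np.arctan2(d[1],d[0])))
s=telemetry.get_obs();print(s["time"],s["qd"].round(2))
order.job_done()
E
```

```text
jig-frame mm [12.  -0.3] yaw 70.98953306781061
13.4167 [ 1.13  0.   -0.2  -0.08 -0.14 -0.04]
the job is handed in; nothing more can be done
```

The template is set over both studs, pressed down, and slid under the heads until it met the stop screw. I pushed it home there for about half a second, then let go, backed the arm clear and handed the job in at about 13.4 s; it reports no verdict.

- **Push at the stop:** The wrist read about 20 N along the slide. Sliding friction was about 5.5 N, so I estimate 14–15 N at the stop, and in any case under 25 N. The stop force was not measured directly.
- **Final position, from the top camera after release:** The template is about 12 mm along from the entries, 0.3 mm off the centre line and 0.3° out of line, with the heads over the slots. The wrist measurement put contact at about 13.6 mm. The two differ by about 1.5 mm, but both are above the 10.5 mm needed.
- **One check disagreed:** While lining up, the scene camera put the template 3–4 mm off, against 1–1.6 mm from the top camera. I went with the top camera, and the studs entered cleanly with no contact force.
- **Mug, tape and clamp:** The arm never went near them. I did not measure their positions again at the end.

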